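# Set the sample mill's dial to the red line and start it

## Task

Push the yellow peg round with your fingertips or the outside of your fingers, without pinching it, until the white index line on the sample mill's black dial points at the red scale line (not the blue one). Leave the dial there, and then press the green start button well down and let it come back up. Do not press the red stop button, and leave the jars, tools and other loose things where they are.

Things in the scene. Friction and masses are not known exactly. Their poses are not given: they have to be found in the camera images.
- mill: white bench sample mill with a blue band, fixed to the bench: a box 300 mm deep (x), 220 mm wide (y), top face 100 mm above the bench. Origin on the dial's axis at bench height; own x points from its front (the side with the two buttons) to its back, z up. The box runs from x = -140 to +160 mm and y = -110 to +110 mm in this frame.
- dial_centre (a point): centre of the dial on its upright axis, at the height of the dial's top face (118 mm above the bench). The dial is a black disc 136 mm across and 18 mm thick with a round silver hub, 50 mm across, standing 12 mm above the disc.
- peg (a point): middle of the yellow upright peg fixed on the dial, 52 mm from the dial's axis, opposite the white index line. The peg is 14 mm across and stands 35 mm above the dial's top face, up to 153 mm above the bench; this point is 17.5 mm below its top.
- index (a point): the white index line (6 mm wide) carried outwards from the dial's rim, to 81 mm from the axis, where the scale lines lie; 118 mm above the bench. The index is on the red line when this point and red_tab_mid coincide as seen from above.
- red_tab_mid (a point): middle of the upper face of the red scale line to aim at: a red strip 18 mm long (pointing at the dial's axis to within 6 degrees) and 7 mm wide, 4 mm high, just outside the dial's rim, about 81 mm from the axis at the left or the right side of the mill
- blue_tab_mid (a point): same for the blue scale line on the opposite side of the dial; it is not the one wanted
- dial (a joint): angle of the dial, rad, growing anticlockwise seen from above; 0 = index line along the mill's own +x (towards its back), +1.57 = towards its left side (own +y), -1.57 = towards its right side. Stops at -2.6 and +2.6. It turns with a steady drag of 0.15 N m (about 3 N at the peg) and stays where it is left.
- start_top (a point): centre of the top of the green start button, 26 mm across, on the mill's top near the front; at rest 122 mm above the bench. Pressed straight down it travels 6 mm, springs back, and takes 5 N to go fully down.
- start (a joint): travel of the green start button, m; 0 = up, 0.006 = fully down
- stop_top (a point): centre of the top of the red stop button, the same size, 100 mm to the right (mill's own -y) of the green one; not to be pressed
- stop (a joint): travel of the red stop button, m; 0 = up, 0.006 = fully down
- pot: loose: small white-capped sample pot, 40 mm across and 45 mm tall, standing on the mill's top at a far corner; origin at its underside
- jar: loose: amber jar with red cap, 64 mm across, 100 mm tall, on the bench left of the mill; origin at its underside
- cup: loose: steel cup, 68 mm across, 70 mm tall, on the bench left of the mill; origin at its underside
- bottle: loose: green bottle with yellow cap, 56 mm across, 170 mm tall, on the bench right of the mill; origin at its underside
- can: loose: can with orange band, 66 mm across, 80 mm tall, on the bench right of the mill; origin at its underside
- brush: loose: wooden-handled brush, 180 mm long, lying on the bench behind the mill; origin at the middle of its length, on what it lies on
- spoon: loose: spoon with a blue handle, 130 mm long, lying across the mill's top at its back edge; origin at the middle of its length, on what it lies on

How it is judged (in metres and radians):
On the way, in this order (a step that is already met when the one before it is completed fails the run):
1. the white index line is on the red line and the dial has come to rest (horizontal distance between index and red_tab_mid below 0.0045 m and velocity of joint dial between -0.05 and 0.05 rad/s), for 0.3 s.
2. the green start button is pressed down (more than 4 mm) with the dial still on the red line (horizontal distance between index and red_tab_mid below 0.0045 m and value of joint start above 0.004 m), for 0.05 s.
At the end, for the whole second after the job is handed in: index point within 4.5 mm (about 3 degrees) of the middle of the red line seen from above, dial at rest, both buttons up, every loose thing within 20 mm of where it began (all of step 1 and value of joint each of start, stop below 0.002 m and distance of each of pot, jar, cup, bottle, can, brush, spoon from where it was at the start of the episode below 0.02 m); the robot touches nothing.
It fails at once if the green button is pressed while the dial is off the red line (horizontal distance between index and red_tab_mid above 0.006 m and value of joint start above 0.003 m).
It fails at once if the red stop button is pressed (value of joint stop above 0.003 m).
It fails at once if the peg is pinched between the fingers (horizontal distance between the grasp point and peg below 0.008 m and z of the grasp point in the frame of peg below 0.029 m and contact force between the fingers and mill above 0.5 N).
It fails at once if a loose thing is lifted, knocked over or pushed away (distance of any of pot, jar, cup, bottle, can, brush, spoon from where it was at the start of the episode above 0.03 m).
It also fails if it takes over 45 s, if anything falls off the work surface, if the arm or the gripper's body presses on something with over 40 N, if the wrist force passes 120 N, or if a joint passes its speed limit or range.

## Robot

A 6-joint arm with a two-finger parallel gripper is mounted at the origin on the work surface. World frame = base frame: x ahead of the robot, y to its left, z up, the work surface at z = 0. Lengths are in m, angles in degrees, forces in N, time in s.
With the tool pointing down it reaches from about 0.275 to 0.875 m from the base axis. Payload 12.5 kg.
Tool frame: the origin (TCP) lies midway between the tips of the shut fingers; the grasp point (between the pads) lies env.grip_point_offset behind it (env.grip_point_offset is the distance from the TCP to the grasp point, in m); x points along the fingers, y is the direction in which the jaws open and shut, and the axes are right-handed (so a half turn about x gives the same grasp; the last joint's range is limited). The gripper opens to 85 mm and grips with 20 to 120 N. Pads are 22 mm wide; open, the fingers measure 114 mm over their backs; the gripper's body (76 mm by 85 mm) begins 54 mm behind the grasp point. The pads swing forward as they close: fully open they stand 13 mm farther back than shut.
Start: joints at [67.747, 20.094, 94.641, -0, 65.266, -4.847], TCP at [0.164, 0.525, 0.231] pointing down, gripper open.
Joint ranges: [-157.81, 157.81], [-45, 120.19], [0.68, 151.7], [-89.99, 269.99], [4.06, 180], [-164.3, 164.3]. Speed limits (degrees/s): [127.2, 127.2, 159.86, 180, 180, 180].

## Interface

Orientations are given as [roll, pitch, yaw] about the fixed x, y, z axes, in that order (R = Rz(yaw) Ry(pitch) Rx(roll)).
In Python, from bench import env, jaws, grab_frame, telemetry gives the robot as it stands. Calls block until the motion is done:
- env.reach(position, orientation): joint-space move of the TCP to a pose.
- env.move_straight(position, rate=0.15, frame=None): straight line of the TCP; frame=None keeps the orientation; rate is the mean speed in m/s.
- env.move_joints(angles): joint-space move.
- jaws.let_go() and jaws.gripper_close(): open the fingers fully, or close them until they stop; the grip force is fixed at half the most.
- env.hold(seconds).
- env.inverse_kinematics(position, orientation): joint angles nearest the present ones, or None.
- grab_frame(name): name is "scene" or "top" or "wrist"; returns a dict with "frame" (420x560x3 uint8, red, green, blue), "K" (3x3 intrinsics, pixels), "R" (3x3) and "t" (3): a world point X has camera coordinates R X + t; the wrist camera has in their place "mount" (4x4, takes a point from camera to tool coordinates, whose origin is the TCP and whose axes are the tool frame's). Camera axes: x right, y down, z forward; pixel columns grow to the right and rows downward; lengths in m; the calibration is good to about 2 mm. A picture is of the moment at which its call begins: read the wrist's pose just before it. There is no depth.
A pose or a line that the arm cannot do raises env.IKError and nothing moves.
- env.hand_in(): hands the job in, once; it reports no verdict.
Readings, each from a call of its own:
- telemetry.read_time_s(): time.
- telemetry.read_q(): joint angles.
- telemetry.read_joint_velocities(): joint speeds.
- telemetry.read_joint_efforts(): joint torques, N m.
- telemetry.read_tool_pos(): TCP position.
- telemetry.read_ee_rot(): TCP orientation.
- telemetry.read_ft_force(): force on the tool from outside, world axes, zero at the start.
- telemetry.read_moment(): the same for the moment, N m.
- telemetry.read_width(): finger opening in m.
Only numpy, scipy, OpenCV 4.12 (cv2) and the standard library are available. Lean on these libraries where they do the work, as an engineer would, in place of code of your own. Each camera call takes 0.05 s, during which the arm holds its last target.

## Working session

There is one attempt and no reset: what is moved stays moved. The work goes in short steps, each a Python script; the robot and the scene stay as the last script left them, time stands still between calls to the robot, and variables do not carry over. Pictures are saved under pics/ and viewed, and the job is handed in when it is done.

```bash
ls; mkdir -p pics
python3 - <<'E'
from bench import env,grab_frame,telemetry
import cv2,numpy as np
for n in("scene","top","wrist"):
    f=grab_frame(n); cv2.imwrite(f"pics/{n}0.png",f["frame"][:,:,::-1])
    print(n,f["K"].tolist(),[np.round(f[k],4).tolist() for k in("R","t","mount") if k in f])
print(telemetry.read_time_s(),telemetry.read_ee_rot(),telemetry.read_tool_pos(),env.grip_point_offset)
E
```

```text
pics
scene [[393.3795157899066, 0.0, 283.3992820022527], [0.0, 393.3795157899066, 213.77535786640144], [0.0, 0.0, 1.0]] [[[0.4233, 0.9059, 0.0091], [0.7007, -0.321, -0.6372], [-0.5743, 0.2761, -0.7707]], [-0.2896, -0.3577, 1.133]]
top [[419.25002892411004, 0.0, 276.55977949400807], [0.0, 419.25002892411004, 208.46015343217243], [0.0, 0.0, 1.0]] [[[0.105, -0.9945, 0.0059], [-0.974, -0.1041, -0.2013], [0.2008, 0.0154, -0.9795]], [-0.0363, 0.6399, 0.7699]]
wrist [[300.3252413916837, 0.0, 282.0406843719645], [0.0, 300.3252413916837, 208.05605362135412], [0.0, 0.0, 1.0]] [[[-0.0007, -0.2742, 0.9617, -0.1429], [1.0, -0.0009, 0.0004, 0.0016], [0.0007, 0.9617, 0.2742, -0.0696], [0.0, 0.0, 0.0, 1.0]]]
0.15 [ -92.92053514   89.94855898 -110.32451621] [0.1644198  0.52458484 0.23088331] 0.0187
```

View pics/top0.png

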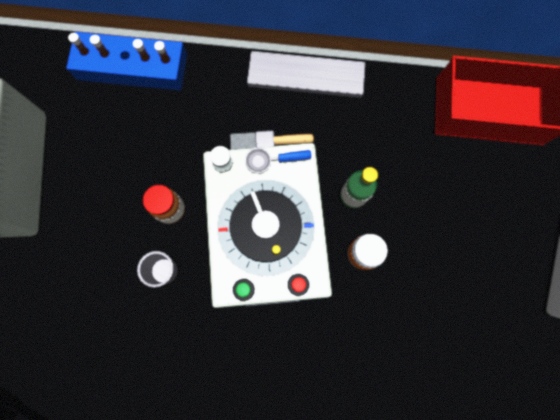

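View pics/scene0.png

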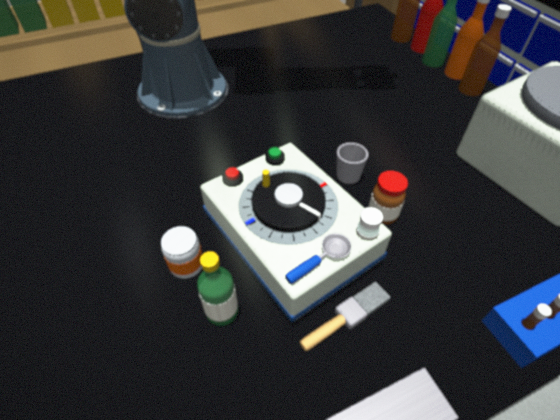

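View pics/wrist0.png

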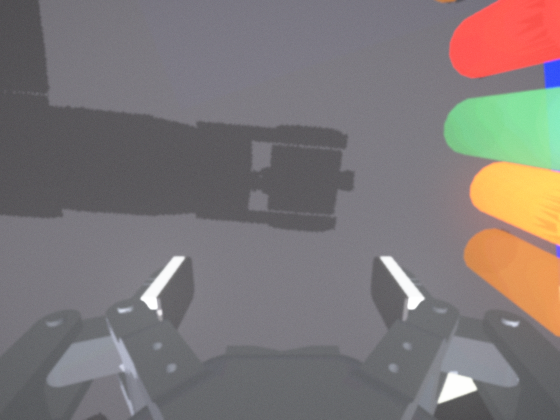

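Top view: red tab on the left at about (223,229), blue at (309,225), index pointing up-left at (255,196), peg at (276,249), green button (243,290), red button (298,285). The index must go roughly 65° anticlockwise, so I'll push the peg towards the mill's right.

```bash
cat > h.py <<'E'
from bench import env,jaws,grab_frame,telemetry
import cv2,numpy as np
from scipy.spatial.transform import Rotation as Ro
def RT(f):
    if "R" in f: return np.array(f["R"]),np.array(f["t"])
    T=np.eye(4);T[:3,:3]=Ro.from_euler("xyz",f["rot"],degrees=True).as_matrix();T[:3,3]=f["pos"]
    M=np.linalg.inv(T@np.array(f["mount"]));return M[:3,:3],M[:3,3]
def grab(n,save=None):
    p,r=telemetry.read_tool_pos(),telemetry.read_ee_rot()
    f=dict(grab_frame(n));f["pos"]=p;f["rot"]=r
    if save:cv2.imwrite("pics/"+save,f["frame"][:,:,::-1])
    return f
def ray(f,uv,z):
    R,t=RT(f);d=R.T@np.linalg.inv(f["K"])@np.array([uv[0],uv[1],1.]);c=-R.T@t
    return c+d*(z-c[2])/d[2]
def proj(f,X):
    R,t=RT(f);p=f["K"]@(R@np.array(X)+t);return p[:2]/p[2]
def blobs(f,col,amin=8):
    hsv=cv2.cvtColor(np.ascontiguousarray(f["frame"]),cv2.COLOR_RGB2HSV).astype(int);h,s,v=hsv[...,0],hsv[...,1],hsv[...,2]
    m={'red':((h<8)|(h>172)),'green':(h>50)&(h<80),'blue':(h>105)&(h<130),'yellow':(h>22)&(h<35)}[col]&(s>120)&(v>70)
    n,l,st,c=cv2.connectedComponentsWithStats(m.astype(np.uint8))
    return [(c[i].round(1).tolist(),int(st[i,4])) for i in range(1,n) if st[i,4]>=amin]
E
python3 - <<'E'
from h import *
H=dict(red=.104,blue=.104,green=.122,yellow=.153)
for n in("top","scene"):
    f=grab(n)
    for c in H:
        for b,a in blobs(f,c):
            X=ray(f,b,H[c])
            if abs(X[0]-.45)<.3 and abs(X[1])<.3: print(n,c,b,a,X.round(4)[:2], ray(f,b,.122)[:2].round(4))
E
```

```text
top red [157.8, 199.2] 780 [0.6261 0.2575] [0.6225 0.252 ]
top red [222.7, 229.0] 23 [0.5823 0.1273] [0.5798 0.1248]
top red [298.4, 284.1] 191 [ 0.4959 -0.0237] [ 0.4954 -0.0227]
top blue [294.7, 155.8] 267 [0.7401 0.0068] [0.7339 0.0071]
top blue [308.3, 224.7] 30 [ 0.6075 -0.0318] [ 0.6044 -0.0306]
top green [360.1, 186.2] 400 [ 0.6876 -0.1207] [ 0.6876 -0.1207]
top green [242.7, 289.2] 177 [0.476  0.0752] [0.476  0.0752]
top yellow [369.5, 174.4] 227 [ 0.7026 -0.1306] [ 0.7124 -0.1369]
top yellow [275.8, 249.3] 73 [0.5497 0.0238] [0.553  0.0241]
scene red [231.9, 172.5] 141 [ 0.4814 -0.0178] [ 0.4994 -0.0227]
scene red [392.2, 182.5] 670 [0.6352 0.2533] [0.648  0.2394]
scene red [322.4, 184.8] 24 [0.5846 0.1278] [0.5991 0.1181]
scene blue [209.3, 215.1] 35 [ 0.5663 -0.092 ] [ 0.5815 -0.0944]
scene blue [249.9, 221.0] 39 [ 0.609  -0.0312] [ 0.6228 -0.0356]
scene blue [302.8, 268.7] 394 [0.7356 0.0094] [0.7451 0.0036]
scene green [274.1, 152.1] 128 [0.4799 0.0738] [0.4799 0.0738]
scene green [213.5, 283.4] 569 [ 0.7117 -0.1306] [ 0.7117 -0.1306]
scene yellow [265.7, 178.6] 114 [0.5693 0.0177] [0.5409 0.0292]
scene yellow [209.5, 260.7] 353 [ 0.6913 -0.1258] [ 0.6705 -0.1234]
```

```bash
cat >> h.py <<'E'
def down(a):  # tool x down, tool z at yaw a deg
    z=np.array([np.cos(np.radians(a)),np.sin(np.radians(a)),0]);x=np.array([0,0,-1.]);y=np.cross(z,x)
    e=Ro.from_matrix(np.c_[x,y,z]).as_euler("xyz",degrees=True);return e
E
python3 - <<'E' 2>&1 | grep -v Gimbal
from h import *
for a in (-70,-30,0,20): print(a,down(a),env.inverse_kinematics([.56,.05,.14],down(a)))
jaws.gripper_close()
env.reach([.56,.05,.29],down(0))
grab("wrist","w1.png"); grab("top","t1.png");print(telemetry.read_time_s(),telemetry.read_tool_pos(),telemetry.read_width(),telemetry.read_ee_rot())
E
```

```text
-70 [70. 90.  0.] [ 3.58001090e-01  2.76252452e+01  9.75623506e+01 -2.54444375e-14
  5.48124042e+01 -1.96419989e+01]
-30 [30. 90.  0.] [ 3.58001090e-01  2.76252452e+01  9.75623506e+01 -2.54444375e-14
  5.48124042e+01 -5.96419989e+01]
0 [-0. 90.  0.] [ 3.58001090e-01  2.76252452e+01  9.75623506e+01 -2.54444375e-14
  5.48124042e+01 -8.96419989e+01]
20 [-20.  90.   0.] [ 3.58001090e-01  2.76252452e+01  9.75623506e+01 -2.54444375e-14
  5.48124042e+01 -1.09641999e+02]
3.3333 [0.55989689 0.05065821 0.28997109] 6.424240466160417e-06 [142.95025082  89.99432348 142.9999681 ]
```

View pics/w1.png

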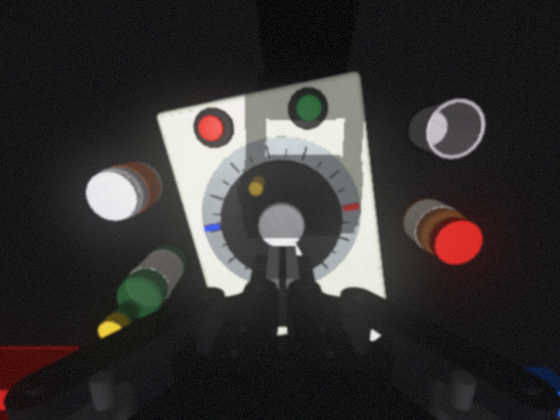

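Wrist view: red tab at (351,207), blue at (213,228), peg (256,187), green button (309,107), red button (211,127), hub (281,222), part of the index below the hub near (297,248).

```bash
python3 - <<'E' 2>&1 | grep -v Gimbal
from h import *
f=grab("wrist")
import pickle;pickle.dump({k:np.array(v) for k,v in f.items()},open("w1.pkl","wb"))
H=dict(red=[.104,.122],blue=[.104],green=[.122],yellow=[.153,.1355])
hsv=cv2.cvtColor(f["frame"],cv2.COLOR_RGB2HSV)
for p in ((351,207),(256,187),(309,107),(281,222)): print(p,hsv[p[1],p[0]])
for c in H:
  for b,a in blobs(f,c): print(c,b,a,[ray(f,b,z)[:2].round(4) for z in H[c]])
for n in ["wrist"]:
  im=cv2.resize(f["frame"][70:320,140:400],None,fx=3,fy=2.4,interpolation=2) if 0 else cv2.resize(f["frame"][120:300,180:390],None,fx=3.3,fy=3.3,interpolation=cv2.INTER_CUBIC)
  cv2.imwrite("pics/w1z.png",cv2.convertScaleAbs(im,alpha=1.6)[:,:,::-1])
E
```

```text
(351, 207) [  0 172 157]
(256, 187) [ 23 156 160]
(309, 107) [ 67 125 110]
(281, 222) [135   3 152]
red [210.5, 127.5] 551 [array([ 0.496 , -0.0233]), array([ 0.4957, -0.0192])]
red [350.9, 206.7] 82 [array([0.583 , 0.1307]), array([0.578 , 0.1264])]
red [456.0, 240.8] 2041 [array([0.6247, 0.2569]), array([0.6173, 0.2457])]
red [24.7, 363.4] 1518 [array([ 0.8002, -0.2911]), array([ 0.7832, -0.2723])]
blue [212.4, 227.2] 91 [array([ 0.6077, -0.0284])]
blue [558.1, 392.2] 16 [array([0.8492, 0.4338])]
blue [558.2, 412.5] 21 [array([0.8854, 0.4431])]
green [308.7, 106.2] 432 [array([0.4755, 0.0785])]
green [122.6, 294.0] 106 [array([ 0.6841, -0.1345])]
green [144.5, 310.3] 49 [array([ 0.7062, -0.1116])]
green [154.3, 307.6] 10 [array([ 0.7025, -0.0995])]
yellow [255.8, 187.6] 116 [array([0.5504, 0.0274]), array([0.5541, 0.0258])]
yellow [111.5, 324.7] 472 [array([ 0.7027, -0.1335]), array([ 0.716 , -0.1451])]
```

View pics/w1z.png

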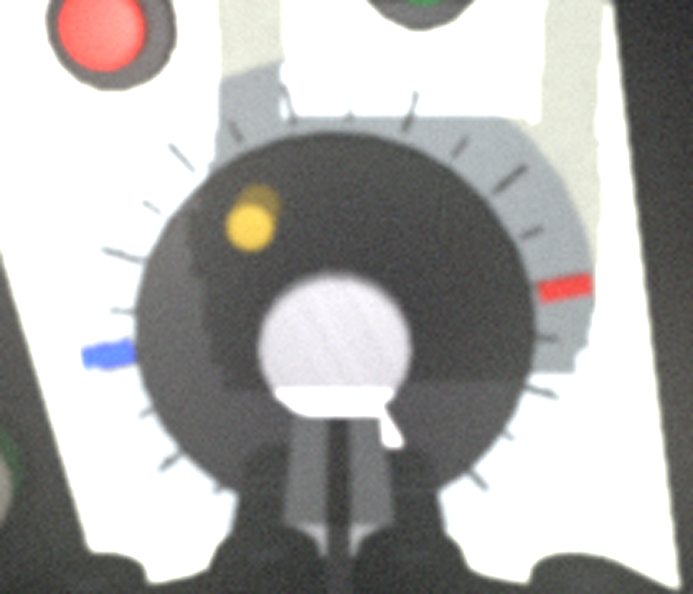

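```bash
cat >> h.py <<'E'
C=np.array([.5955,.049])
def tcp(phi,back=.018,r=.052,z=.132):
    p=np.radians(phi);u=np.array([np.cos(p),np.sin(p)]);d=np.array([-u[1],u[0]])
    return np.r_[C+r*u-back*d,z]
E
python3 - <<'E' 2>&1 | grep -v Gimbal
from h import *
q0=-151.7
for p in np.linspace(q0,-81,8):
    assert env.inverse_kinematics(tcp(p),down(p+90)) is not None
env.reach(tcp(q0,.034,z=.2),down(q0+90))
env.move_straight(tcp(q0,.034),rate=.1)
print(telemetry.read_time_s(),telemetry.read_tool_pos(),telemetry.read_ft_force())
for p in np.arange(q0-10,-91,6):
    env.move_straight(tcp(p),rate=.04,frame=down(p+90))
    print(round(p,1),telemetry.read_tool_pos().round(4),np.round(telemetry.read_ft_force(),1))
print(telemetry.read_time_s())
grab("wrist","w2.png");grab("top","t2.png");grab("scene","s2.png")
E
```

```text
5.2333 [0.53399814 0.05429776 0.13254425] [ 1.09906815 -0.30069485 -0.12119041]
-161.7 [0.5407 0.0498 0.1325] [-0.5  1.2 -0.3]
-155.7 [0.5406 0.0441 0.1322] [-0.1  0.8  0.5]
-149.7 [0.5415 0.0385 0.132 ] [-0.1  0.6  0.9]
-143.7 [0.5429 0.0328 0.132 ] [0.1 0.6 0.8]
-137.7 [0.545  0.0274 0.132 ] [ 0.1 -0.1  0.4]
-131.7 [0.5475 0.0222 0.132 ] [-0.6  0.1 -0.1]
-125.7 [0.5506 0.0174 0.132 ] [ 0.1  1.1 -0.5]
-119.7 [0.5542 0.0128 0.132 ] [ 0.5 -0.3  0.2]
-113.7 [0.5581 0.0087 0.132 ] [-0.1 -0.5  0.2]
-107.7 [0.5626 0.005  0.132 ] [-0.   0.4 -0. ]
-101.7 [0.5674 0.0018 0.132 ] [-0.6 -0.2 -0.2]
-95.7 [ 0.5725 -0.0009  0.132 ] [0.5 0.1 0.3]
8.8
```

```bash
python3 -c "
import cv2,numpy as np
a=cv2.imread('pics/t2.png');b=cv2.imread('pics/w2.png');s=cv2.imread('pics/s2.png')
f=lambda x:cv2.resize(x,(400,300))
cv2.imwrite('pics/m2.png',np.vstack([np.hstack([f(a[120:330,140:420]),f(b)]),np.hstack([f(s[120:300,170:410]),f(s)])]))"
```

```text
(no output)
```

View pics/m2.png

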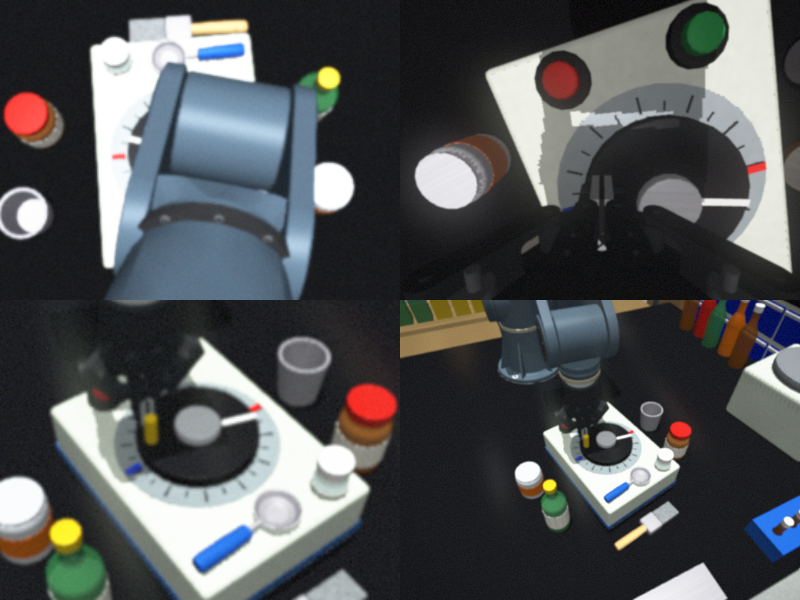

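Peg is followed well; in the wrist picture the index line (around row 203 of the panel, ending at (748,203)) is still short of the red tab (757,168). Measuring the gap.

```bash
cat >> h.py <<'E'
def gap(f,dbg=None):
    """signed perp. distance (m) of red tab from the index line; + = dial must turn further ccw"""
    best=None
    for b,a in blobs(f,'red',10):
        X=ray(f,b,.104)[:2]
        if abs(np.linalg.norm(X-C)-.081)<.012 and X[1]>C[1] and (best is None or a>best[1]): best=(X,a)
    tab=best[0]
    R=np.linspace(.030,.066,73);A=np.radians(np.arange(60,150,.25))
    rot=np.arctan2(*(tab-C)[::-1])
    A=rot+np.radians(np.arange(-35,25,.25))
    g=cv2.cvtColor(f["frame"],cv2.COLOR_RGB2GRAY)
    P=np.array([[proj(f,[C[0]+r*np.cos(a),C[1]+r*np.sin(a),.118]) for a in A] for r in R],np.float32)
    I=cv2.remap(g,P[...,0],P[...,1],cv2.INTER_LINEAR).astype(float)
    if dbg: cv2.imwrite("pics/"+dbg,cv2.resize(I.astype(np.uint8),None,fx=3,fy=4))
    pts=[]
    for i,r in enumerate(R):
        w=np.clip(I[i]-(.5*I[i].max()+.5*np.median(I[i])),0,None)
        if I[i].max()-np.median(I[i])<40: continue
        a=(w*A).sum()/w.sum();pts.append(C+r*np.r_[np.cos(a),np.sin(a)])
    pts=np.array(pts,np.float32)
    vx,vy,x0,y0=cv2.fitLine(pts,cv2.DIST_HUBER,0,.001,.001).ravel()
    if np.dot([vx,vy],tab-C)<0: vx,vy=-vx,-vy
    n=np.array([-vy,vx]);e=pts-[x0,y0]
    return dict(gap=float(n@(tab-[x0,y0])),tab=tab.round(4),idx=float(np.degrees(np.arctan2(vy,vx))),tabang=float(np.degrees(rot)),off_axis=float(n@(C-[x0,y0])),n=len(pts),res=float((e@n).std()))
E
python3 - <<'E' 2>&1 | grep -v Gimbal
from h import *
for n in ("wrist","scene","top"):
    try: print(n,gap(grab(n),"p_%s.png"%n))
    except Exception as e: print(n,repr(e))
E
```

```text
wrist {'gap': 0.02535081320561379, 'tab': array([0.5828, 0.1318]), 'idx': 82.68866729736328, 'tabang': 98.73779741070318, 'off_axis': 0.0022044718164508626, 'n': 73, 'res': 0.0005266282823868096}
scene {'gap': 0.021675116308869632, 'tab': array([0.584 , 0.1279]), 'idx': 83.29586791992188, 'tabang': 98.25722814658678, 'off_axis': 0.0010881273535527987, 'n': 73, 'res': 7.27574442862533e-05}
top {'gap': 0.024504908956810748, 'tab': array([0.5819, 0.1275]), 'idx': 82.60346221923828, 'tabang': 99.8277052204099, 'off_axis': 0.0009247930226369541, 'n': 33, 'res': 6.745734572177753e-05}
```

```bash
python3 -c "
import cv2,numpy as np
cv2.imwrite('pics/pm.png',np.vstack([cv2.resize(cv2.imread('pics/p_%s.png'%n),(720,290)) for n in('wrist','scene')]))"
```

```text
(no output)
```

View pics/pm.png

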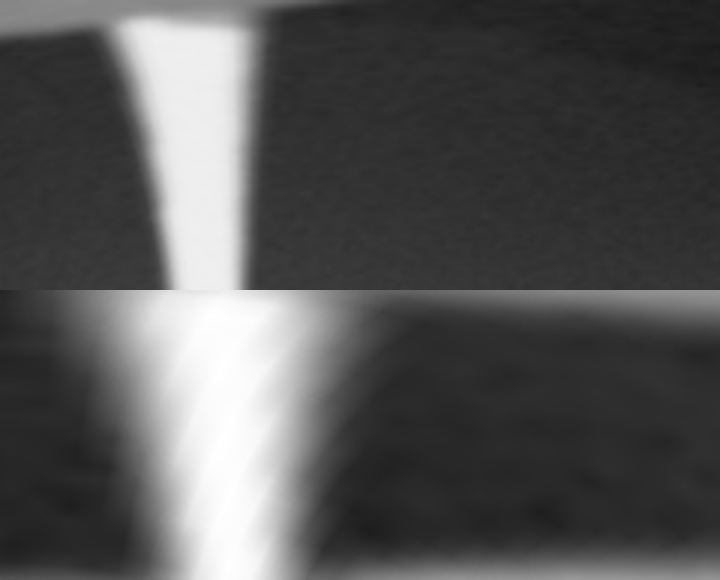

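```bash
python3 - <<'E' 2>&1 | grep -v Gimbal
from h import *
for p in (-89.7,-83.7): env.move_straight(tcp(p),rate=.03,frame=down(p+90))
print(telemetry.read_time_s())
for n in ("wrist","scene","top"):
    try: print(n,gap(grab(n,"3%s.png"%n),"p3_%s.png"%n))
    except Exception as e: print(n,repr(e))
E
python3 -c "
import cv2,numpy as np
a=cv2.imread('pics/3wrist.png');s=cv2.imread('pics/3scene.png')
f=lambda x:cv2.resize(x,(400,300),interpolation=2)
cv2.imwrite('pics/m3.png',np.vstack([np.hstack([f(s[160:250,230:350]),f(a)]),np.hstack([cv2.resize(cv2.imread('pics/p3_%s.png'%n),(400,300)) for n in('wrist','scene')])]))"
```

```text
9.7833
wrist {'gap': 0.00887408620189429, 'tab': array([0.5826, 0.1327]), 'idx': 94.6416244506836, 'tabang': 98.74347395775952, 'off_axis': 0.002818464622060671, 'n': 71, 'res': 0.00021000223932787776}
scene {'gap': 0.004920776269315465, 'tab': array([0.5847, 0.1287]), 'idx': 94.99139404296875, 'tabang': 97.73629930878847, 'off_axis': 0.0010708564877769903, 'n': 73, 'res': 0.00012355847866274416}
top {'gap': 0.008233173920455326, 'tab': array([0.5817, 0.1274]), 'idx': 95.16230010986328, 'tabang': 99.96409246890059, 'off_axis': 0.0015665669740683465, 'n': 37, 'res': 8.081413398031145e-05}
```

View pics/m3.png

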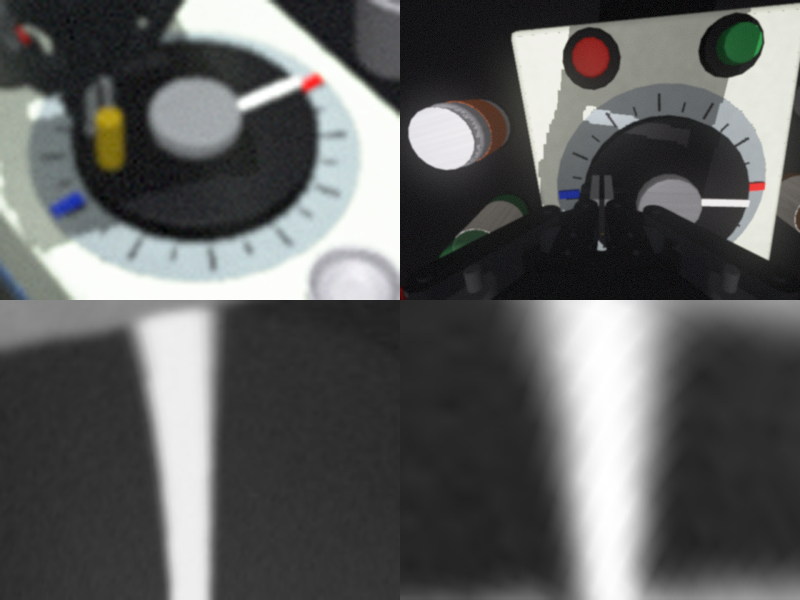

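```bash
python3 - <<'E' 2>&1 | grep -v Gimbal
from h import *
env.move_straight(tcp(-83.7,.035),rate=.1)
env.move_straight(tcp(-83.7,.035,z=.19),rate=.15)
env.reach([.62,.09,.26],down(0))
print(telemetry.read_time_s())
for n in ("wrist","scene","top"):
    try: print(n,gap(grab(n,"4%s.png"%n),"p4_%s.png"%n))
    except Exception as e: print(n,repr(e))
env.reach([.62,.09,.26],down(-90))
try: print(n,gap(grab("wrist","5wrist.png"),"p5_%s.png"%n))
except Exception as e: print(n,repr(e))
print(telemetry.read_time_s())
E
python3 -c "
import cv2,numpy as np
f=lambda x:cv2.resize(x,(400,300),interpolation=2)
g=lambda n:cv2.imread('pics/'+n+'.png')
cv2.imwrite('pics/m4.png',np.vstack([np.hstack([f(g('4wrist')),f(g('5wrist'))]),np.hstack([f(g('4scene')[160:250,230:350]),f(g('4top'))])]))"
```

```text
11.3667
wrist {'gap': 0.007771403624672881, 'tab': array([0.5831, 0.1308]), 'idx': 94.6133804321289, 'tabang': 98.6453406222032, 'off_axis': 0.0019531993896753324, 'n': 73, 'res': 4.683624138124287e-05}
scene {'gap': 0.004927604460739932, 'tab': array([0.5848, 0.129 ]), 'idx': 94.8338851928711, 'tabang': 97.59103610808091, 'off_axis': 0.0010449352695878441, 'n': 73, 'res': 0.0002168045029975474}
top TypeError("'NoneType' object is not subscriptable")
top {'gap': 0.006973532789830214, 'tab': array([0.5837, 0.131 ]), 'idx': 94.62965393066406, 'tabang': 98.22225443014935, 'off_axis': 0.001782294746427408, 'n': 73, 'res': 3.9083617593860254e-05}
12.9667
```

View pics/m4.png

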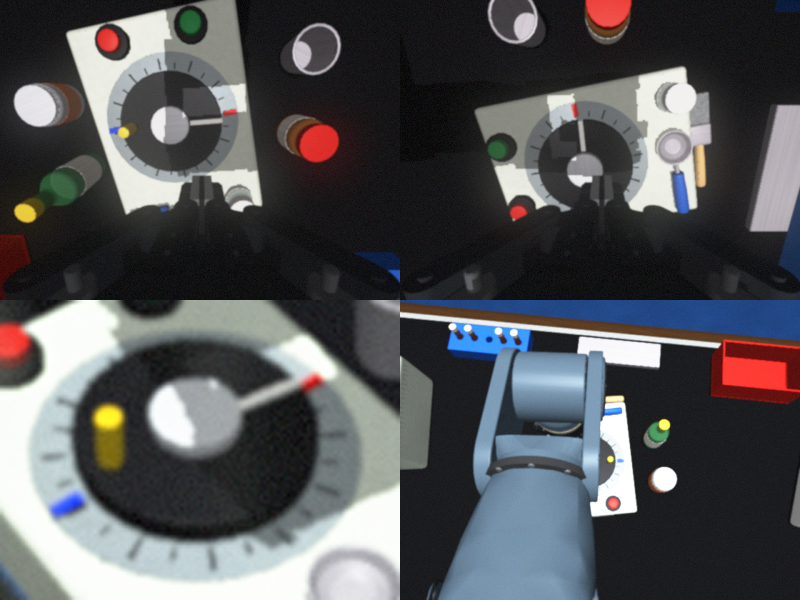

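Wrist views from two orientations agree: about 7.0–7.8 mm (5.1°) still to turn.

```bash
python3 - <<'E' 2>&1 | grep -v Gimbal
from h import *
p=-83.7
env.reach(tcp(p,.035,z=.19),down(p+90))
env.move_straight(tcp(p,.035),rate=.15)
env.move_straight(tcp(p,.019),rate=.06)
p=-78.6
env.move_straight(tcp(p),rate=.02,frame=down(p+90))
env.hold(.2)
env.move_straight(tcp(p,.035),rate=.1)
env.move_straight(tcp(p,.035,z=.19),rate=.15)
for k,(pos,a) in enumerate([([.62,.09,.26],0),([.62,.09,.26],-90)]):
    env.reach(pos,down(a))
    print(telemetry.read_time_s(),gap(grab("wrist",f"6wrist{k}.png"),f"p6_{k}.png"))
    print(gap(grab("scene","6scene.png")))
E
python3 -c "
import cv2,numpy as np
f=lambda x:cv2.resize(x,(400,300),interpolation=2)
g=lambda n:cv2.imread('pics/'+n+'.png')
cv2.imwrite('pics/m6.png',np.vstack([np.hstack([f(g('6wrist0')[110:230,220:380]),f(g('6wrist1')[110:260,170:370])]),np.hstack([f(g('6scene')[160:250,230:350]),f(g('6scene'))])]))"
```

```text
17.6083 {'gap': 0.0008262408383682757, 'tab': array([0.5831, 0.1307]), 'idx': 99.58568572998047, 'tabang': 98.62256691530152, 'off_axis': 0.0022154080775930794, 'n': 73, 'res': 3.987955642514862e-05}
{'gap': -0.0015228663248972214, 'tab': array([0.5846, 0.1278]), 'idx': 99.85789489746094, 'tabang': 97.8773867856676, 'off_axis': 0.0012276228517098206, 'n': 73, 'res': 0.00030016954406164587}
19.1083 {'gap': 4.95825156385382e-05, 'tab': array([0.5836, 0.1309]), 'idx': 99.60822296142578, 'tabang': 98.25579724775884, 'off_axis': 0.0020039407338963144, 'n': 73, 'res': 3.204770473530516e-05}
{'gap': -0.0013510743624046162, 'tab': array([0.5846, 0.1278]), 'idx': 99.58146667480469, 'tabang': 97.8773867856676, 'off_axis': 0.0010156439033220288, 'n': 73, 'res': 0.00025025854120031}
```

View pics/m6.png

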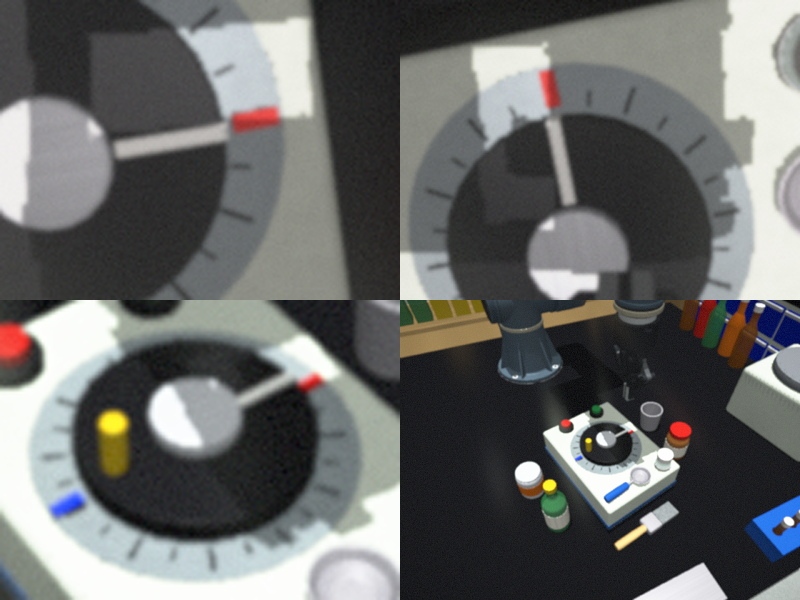

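Index is on the red line (errors +0.8, 0.0 and about -1.4 mm; pictures show line and tab in line). Now the green button.

```bash
python3 - <<'E' 2>&1 | grep -v Gimbal
from h import *
B=[.477,.0755]
env.reach(B+[.18],down(0))
env.move_straight(B+[.127],rate=.1)
print(telemetry.read_time_s(),telemetry.read_tool_pos(),telemetry.read_ft_force())
for z in (.1215,.119,.117,.116,.1155):
    env.move_straight(B+[z],rate=.03); env.hold(.1)
    print(z,telemetry.read_tool_pos().round(4),np.round(telemetry.read_ft_force(),2))
grab("scene","7scene.png");grab("wrist","7wrist.png")
print(telemetry.read_time_s())
E
python3 -c "
import cv2,numpy as np
f=lambda x:cv2.resize(x,(400,300),interpolation=2)
g=lambda n:cv2.imread('pics/'+n+'.png')
cv2.imwrite('pics/m7.png',np.hstack([f(g('7wrist')),f(g('7scene')[100:250,190:390])]))"
```

```text
21.3 [0.47736147 0.07552862 0.1273861 ] [ 0.15774766 -0.39949853 -0.3551252 ]
0.1215 [0.4772 0.0755 0.1217] [0.12 0.65 1.32]
0.119 [0.4772 0.0755 0.1191] [1.13 0.6  3.26]
0.117 [0.4772 0.0755 0.1171] [1.39 0.64 3.66]
0.116 [0.4772 0.0755 0.1161] [ 2.46 -0.03  5.49]
0.1155 [0.4772 0.0755 0.116 ] [ 0.24 -0.22 10.28]
23.2333
```

View pics/m7.png

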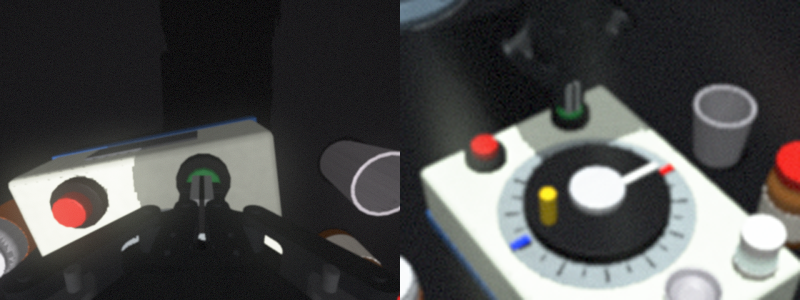

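Fingers are on the green button (wrist panel (203,178)) and the force rose from about 5 to 10 N at z = 0.116, so it bottomed out. I'll lift, check and hand in.

```bash
python3 - <<'E' 2>&1 | grep -v Gimbal
from h import *
env.move_straight([.477,.0755,.2],rate=.12)
env.reach([.62,.09,.26],down(-90))
print(telemetry.read_time_s(),gap(grab("wrist","8wrist.png")))
f=grab("scene","8scene.png");print(gap(f))
f0={"frame":cv2.imread("pics/scene0.png")[:,:,::-1].copy()}
for c in("green","red","yellow","blue"):print(c,blobs(f0,c,25),blobs(f,c,25))
print(telemetry.read_ft_force())
E
```

```text
25.4917 {'gap': 0.00020977804567111414, 'tab': array([0.5836, 0.131 ]), 'idx': 99.38971710205078, 'tabang': 98.2861659162253, 'off_axis': 0.0018065111262891458, 'n': 73, 'res': 2.6330544642405584e-05}
{'gap': -0.001345895437705626, 'tab': array([0.5846, 0.1278]), 'idx': 99.57766723632812, 'tabang': 97.8773867856676, 'off_axis': 0.0010155407023359397, 'n': 73, 'res': 0.0002543712325859815}
green [([448.7, 14.3], 289), ([274.1, 152.1], 126), ([213.8, 283.5], 570)] [([446.1, 22.8], 500), ([274.4, 152.5], 113), ([213.5, 283.1], 553)]
red [([425.1, 24.1], 823), ([232.0, 172.5], 141), ([392.3, 182.5], 671)] [([425.1, 24.2], 830), ([232.0, 172.4], 142), ([392.2, 182.4], 676)]
yellow [([57.7, 12.2], 618), ([85.3, 10.0], 464), ([112.0, 7.7], 357), ([265.6, 178.5], 114), ([209.5, 260.7], 351)] [([57.7, 12.3], 619), ([85.3, 10.0], 466), ([108.6, 8.1], 242), ([263.7, 201.9], 174), ([209.6, 260.7], 349)]
blue [([464.9, 8.2], 319), ([489.9, 13.4], 283), ([517.5, 28.4], 1064), ([552.0, 17.5], 38), ([543.1, 45.2], 1121), ([452.1, 41.4], 61), ([500.7, 71.1], 431), ([524.9, 66.6], 28), ([515.1, 74.9], 50), ([207.7, 213.1], 32), ([249.8, 221.0], 41), ([319.0, 290.7], 321), ([302.9, 268.7], 395), ([526.4, 322.3], 3916)] [([464.9, 8.2], 316), ([489.9, 13.6], 284), ([517.4, 28.4], 1068), ([552.0, 17.5], 38), ([543.2, 45.1], 1120), ([451.9, 41.7], 61), ([500.6, 71.3], 437), ([524.4, 66.5], 26), ([514.9, 75.0], 49), ([209.2, 215.3], 39), ([249.9, 221.0], 39), ([320.1, 290.8], 359), ([302.7, 268.8], 391), ([526.3, 322.5], 3944)]
[-0.2298815  -0.04476241 -0.4071665 ]
```

View pics/8scene.png

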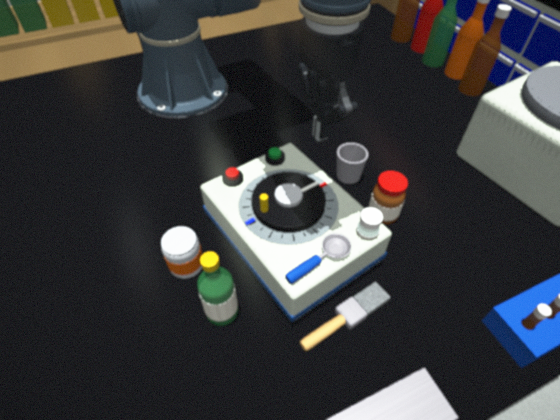

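The index line points at the red tab near (323,184). Both buttons are up and the loose things stand where they began.

```bash
python3 -c "
from bench import env
env.hand_in()"
```

```text
the job is handed in; nothing more can be done
```

I pushed the yellow peg round anticlockwise by about 70° with the outside of the shut fingers until the white index line was on the red line. Then I pressed the green button down once until it bottomed out, at fingertip height 0.116 m with the force rising to about 10 N. I handed the job in at about 25.5 s.

- **Dial:** in the last checks the index was 0.2 mm off the red line in the wrist view and 1.3 mm off in the scene view. Before the final push the scene camera had read 2–3 mm less gap than the wrist camera. I put that down to the scene camera seeing the side of the tab, and I trusted the wrist view.
- **Everything else:** both buttons looked up, and the red one was never approached. In the scene picture, the coloured parts of the jar, bottle and spoon had moved by less than about 1.5 pixels. I checked the pot, cup, can and brush only by eye, and they looked unmoved. The arm was clear, with a force reading near zero.

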